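Clamp a dental cast with the cam lever and start the scan

ROBOT

A 7-joint arm with a two-finger parallel gripper is mounted at the origin on the work surface. World frame = base frame: x ahead of the robot, y to its left, z up, the work surface at z = 0. Lengths are in mm, angles in rad, forces in N, time in s.
With the tool pointing down it reaches from about 350 to 900 mm from the base axis. Payload 7.2 kg.
Tool frame: the origin (TCP) lies on the centre line of the jaws, within the pads' length; the fingertips stand env.nose_length ahead of it and the grasp point (between the pads) lies 2 mm behind it (env.nose_length is the distance from the TCP to the fingertips, in mm); z points along the fingers, y is the line along which they close (so a half turn about z gives the same grasp; the last joint's range is limited). The gripper opens to 88 mm and grips with 3 to 60 N. Pads are 20 mm wide; open, the fingers measure 115 mm over their backs; the gripper's body (75 mm by 178 mm) begins 61 mm behind the grasp point.
Start: joints at [-1.303, 0.411, -0.013, 1.596, 0.006, 1.134, -0.082], TCP at [205.962, 590.093, 203.253] pointing down, gripper open.
Joint ranges: [-2.95, 2.95], [-0.29, 1.99], [-1.47, 1.44], [0.14, 2.54], [-1.03, 4.17], [0.13, 1.85], [-2.86, 2.86]. Speed limits (rad/s): [2.39, 2.39, 3.01, 3.01, 3.14, 3.14, 3.14].

INTERFACE

Orientations are given as a 3x3 rotation matrix whose columns are the frame's x, y, z axes.
In Python, from workcell import env, eoat, telemetry, cams gives the robot as it stands. Calls block until the motion is done:
- env.movep(position, orientation): joint-space move of the TCP to a pose.
- env.line_to(position, rotation=None, velocity=150, f_stop=None): straight line of the TCP; rotation=None keeps the orientation; velocity is the mean speed in mm/s. With f_stop (N) it stops when the force on the tool has changed by that much, and returns True; else False.
- env.set_joints(angles): joint-space move.
- eoat.gripper_open() and eoat.grab(effort=None): open the fingers fully, or close them until they stop; effort is the grip in N (None keeps the last).
- env.pause(seconds).
- env.ik(position, orientation): joint angles nearest the present ones, or None.
- telemetry.get_obs(): the state.
- cams.get_image(name): name is "side" or "top" or "wrist"; returns a dict with "pixels" (384x512x3 uint8, red, green, blue), "mtx" (3x3 intrinsics, pixels), "world_from_camera" (4x4, takes a point from camera to world coordinates). Camera axes: x right, y up, looking along -z (the intrinsics and any distortion apply to the point x, -y, -z); pixel columns grow to the right and rows downward; lengths in mm; the calibration is good to about 2 mm. A picture is of the moment at which its call begins. There is no depth.
A pose or a line that the arm cannot do raises env.MotionError and nothing moves.
- env.sign_off(): hands the job in; it is judged then, once.
The state is a dict: "time": time; "joints": joint angles; "qvel": joint speeds; "joint_efforts": joint torques, N m; "eef_pos": TCP position; "eef_rot": TCP orientation; "force": force on the tool from outside, world axes, zero at the start; "wrist_torque": the same for the moment, N m; "grip_width": finger opening in mm; "gripper_force": force on a finger pad.
Only numpy, scipy, OpenCV 4.12 (cv2) and the standard library are available. Lean on these libraries where they do the work, as an engineer would, in place of code of your own. Each camera call takes 0.05 s, during which the arm holds its last target. There are 200 camera calls.

TASK

Set the stone cast down gently, square and centred on the bed of the cam clamp, between the sprung pad and the stop with the flat heel of the cast towards the stop, and let go. Then turn the cam lever just far enough to take up the gap, until the cast is held against the stop and the sprung pad is pushed back about 5 mm into its jaw; never past 9 mm, which would crack the cast. Then, leaving it clamped, start the scan by pressing the hinged treadle right down to its stop and let it come up again; do not tip the cast, and leave the spatula, white jar, bottle and bowl where they are.

Things in the scene. Friction and masses are not known exactly. Their poses are not given: they have to be found in the camera images.
- fixture: Aluminium bed of the cam clamp, fixed to the table: plate 120 (x) by 250 (y) by 20 mm; the cast stands on its top, 20 mm above the table. Origin: underside, on the centre line; plate spans y -155 to +95 mm. Along +y: cam pivot (x 0, y -115), jaw (57 mm high), sprung pad, space for the cast, stop. Pad moves to +y along x = 0. Jaw, pad, stop: 44 mm wide in x; bed is free beside them.
- stop: Aluminium stop block fixed on the bed (immovable), 44 (x) by 30 (y) by 45 mm high, on a flat foot bar. Origin: centre of its underside, 20 mm above the table; axes as the fixture's; its clamping face is at its y = -15 mm. Its place along the bed varies: with the lever at 0 the opening from pad to stop is the cast's 70 mm plus about 12 to 22 mm.
- pad_face (a point): Centre of the black rubber face of the sprung pad (44 by 30 mm, spanning 23 to 53 mm above the table), the face that presses the cast. Looks to the fixture's +y. With the lever at 0 it is at fixture y = -50 mm.
- pad (a joint): How far the sprung pad is pushed back into its jaw (m): 0 free, grows as the cast presses it, limit 0.014. Spring 1600 N/m. Sliding the cast along the bed takes up to about 2 mm of it. Aim at 0.005; 0.003 to 0.008 is well clamped; 0.009 cracks the cast.
- cam (a joint): Cam lever angle (rad), 0 to 1.9, grows counter-clockwise from above and pushes the pad to fixture +y. Starts 0 to 0.15. At angle a the handle is at fixture x = -120 cos a, y = -115 - 120 sin a (mm); the jaw, and with it the pad until it meets the cast, has advanced 18 mm per rad of a. Friction 0.3 N m (2.5 N at the handle): stays where left.
- cam_pivot (a point): On the pivot axis of the cam lever, at the top face of the lever's steel arm, 62 mm above the table. Fixed to the fixture.
- cam_handle (a point): Grip point of the lever: upright black round post 22 mm in diameter at the end of the arm, 120 mm from the pivot. The post rises from 62 to 115 mm above the table; this point is on its axis at 90 mm. The arm below is 18 mm wide, 10 mm thick (52 to 62 mm).
- cast: Loose cream stone cast of a dental arch, about 0.25 kg: a block 56 mm (x) by 70 mm (y) by 30 mm high, with a horseshoe of teeth on top, 43 mm in all. Origin at the centre of its underside. Its own +y face is the flat heel, at the open end of the horseshoe; it goes towards the stop. Best held across its 56 mm width (x), fingers low on the block.
- cast_heel (a point): Centre of the flat heel face of the cast (cast y +35 mm, 15 mm above its underside).
- pedal (a joint): Angle of the treadle (rad): 0 up, grows as it is pressed, stop at 0.25; counts as right down beyond 0.21. Sprung: about 4 N at the press point to start, 8 N at the stop; returns by itself.
- treadle: Treadle base, fixed to the table: dark steel plate 125 (x) by 95 (y) by 12 mm. Origin: centre of its underside. An aluminium pedal plate 105 by 66 by 8 mm with ribbed black rubber top is hinged at base x +50 mm, 24 mm above the table, and rises at 0.25 rad towards its free end at -x; level when fully pressed.
- pedal_top (a point): Press point on top of the pedal plate, 85 mm from the hinge near the free end; about 50 mm above the table when up, 30 mm at the stop (moves with the pedal).
- spatula: Loose spatula 170 mm long lying on the table; leave it. Origin at the underside.
- jar: Loose white jar, 56 mm across; leave it. Origin at the underside.
- bottle: Loose amber bottle, 40 mm across, 95 mm high; leave it. Origin at the underside.
- bowl: Loose green plaster bowl, 120 mm across, 60 mm high; leave it. Origin at the underside.
Things that resemble listed ones, but are neither listed nor needed, are in the scene too. Leave any purple look-alike of the cast alone.

How it is judged:
By the outcome, as a careful person would: the job done as asked, in the order asked, and still so for the second after the job is handed in, with the robot touching nothing.
It also fails if it takes over 72 s, if anything falls off the work surface, if the arm or the gripper's body presses on something with over 40 N, if the wrist force passes 120 N, or if a joint passes its speed limit or range.

## Working session

There is one attempt and no reset: what is moved stays moved. The work goes in short steps, each a Python script; the robot and the scene stay as the last script left them, time stands still between calls to the robot, and variables do not carry over. Pictures are saved under pics/ and viewed, at most 10 in all, crops included, and the job is handed in when it is done.

```bash
ls; mkdir -p pics; python3 - <<'E'
from workcell import env,eoat,telemetry,cams
import cv2,numpy as np
for n in ["top","side"]:
    d=cams.get_image(n); cv2.imwrite(f"pics/{n}0.png",cv2.resize(d["pixels"][:,:,::-1],(768,576),interpolation=cv2.INTER_CUBIC))
    np.savez(f"{n}0.npz",**{k:np.array(v) for k,v in d.items()})
    print(n,d.keys(),np.round(d["mtx"],1).tolist(),np.round(d["world_from_camera"],3).tolist())
o=telemetry.get_obs();print(o["time"],o["eef_rot"],env.nose_length,o["grip_width"])
E
```

```text
pics
top dict_keys(['pixels', 'mtx', 'world_from_camera']) [[497.3, 0.0, 253.9], [0.0, 497.3, 186.3], [0.0, 0.0, 1.0]] [[0.013, 0.988, -0.157, 269.852], [-1.0, 0.012, -0.006, -48.516], [-0.004, 0.157, 0.988, 1772.061], [0.0, 0.0, 0.0, 1.0]]
side dict_keys(['pixels', 'mtx', 'world_from_camera']) [[480.8, 0.0, 253.6], [0.0, 480.8, 194.4], [0.0, 0.0, 1.0]] [[0.759, 0.425, -0.493, -127.688], [-0.651, 0.494, -0.576, -861.013], [-0.002, 0.759, 0.651, 1015.879], [0.0, 0.0, 0.0, 1.0]]
0.1 [[-9.44167633e-01  3.29465235e-01 -3.74614168e-04]
 [ 3.29465431e-01  9.44166615e-01 -1.39021842e-03]
 [-1.04330449e-04 -1.43602166e-03 -9.99998963e-01]] 17.0 87.92500204899088
```

View pics/top0.png

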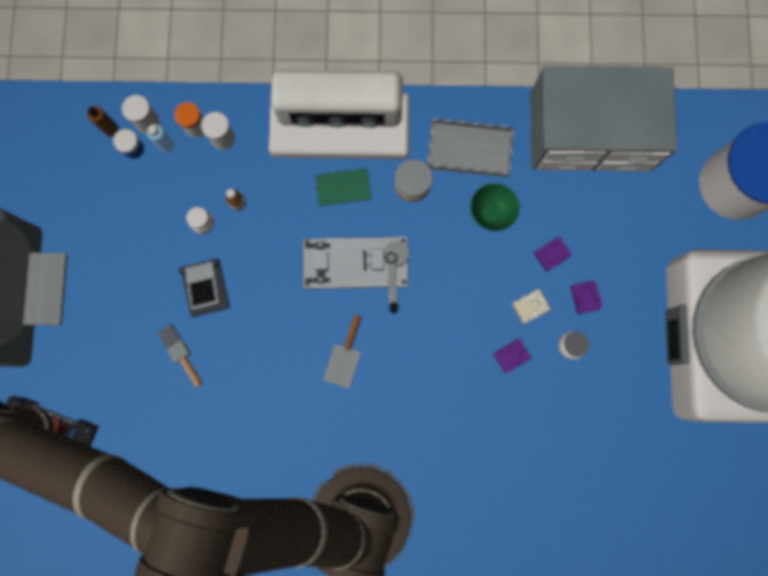

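View pics/side0.png

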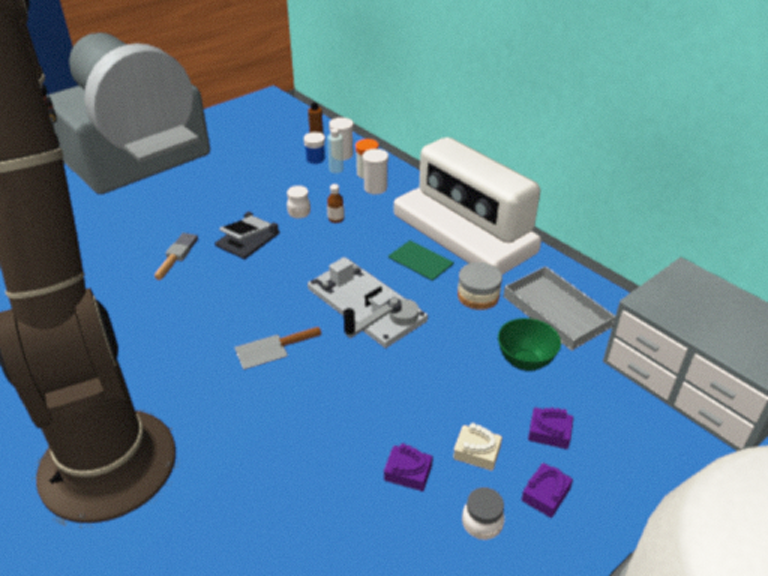

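Top view: bed of the clamp at (303–408, 236–290) with the stop at left, cam pivot at (395,255) and handle at (393,307). The cream cast is at (531,306) among purple look-alikes, and the treadle is at (204,288). Fixture +y points to image left, which is world +y. Next I measure these.

```bash
cat > h.py <<'E'
from workcell import env,eoat,telemetry,cams
import cv2,numpy as np
def ray(d,uv,z):
    "pixels (n,2) -> world points on plane z"
    uv=np.atleast_2d(np.float64(uv)); K=d["mtx"]; T=np.array(d["world_from_camera"])
    c=np.c_[(uv[:,0]-K[0][2])/K[0][0],-(uv[:,1]-K[1][2])/K[1][1],-np.ones(len(uv))]
    r=c@T[:3,:3].T; o=T[:3,3]; return o+r*((z-o[2])/r[:,2])[:,None]
def proj(d,P):
    K=d["mtx"]; T=np.array(d["world_from_camera"]); c=(np.atleast_2d(P)-T[:3,3])@T[:3,:3]
    return np.c_[K[0][2]+K[0][0]*c[:,0]/-c[:,2],K[1][2]-K[1][1]*c[:,1]/-c[:,2]]
def blobs(m,amin=30):
    cs,_=cv2.findContours(m.astype(np.uint8),cv2.RETR_EXTERNAL,cv2.CHAIN_APPROX_NONE)
    return sorted([c for c in cs if cv2.contourArea(c)>amin],key=cv2.contourArea,reverse=True)
def hsv(d): return cv2.cvtColor(np.ascontiguousarray(d["pixels"]),cv2.COLOR_RGB2HSV).astype(int)
def rect(d,c,z):
    "min-area rectangle of a contour's points on plane z: centre, size, angle deg"
    return cv2.minAreaRect(ray(d,c[:,0],z)[:,:2].astype(np.float32))
def cream(d):
    H=hsv(d); return (H[...,0]>14)&(H[...,0]<40)&(H[...,1]>25)&(H[...,1]<140)&(H[...,2]>120)
def down(th):
    "tool down, tool y (closing line) at angle th in world"
    y=np.array([np.cos(th),np.sin(th),0]); z=np.array([0,0,-1.]); return np.c_[np.cross(y,z),y,z]
def save(d,n,crop=None,s=1.5):
    p=d["pixels"][:,:,::-1]
    if crop: p=p[crop[1]:crop[3],crop[0]:crop[2]]
    cv2.imwrite(n,cv2.resize(p,None,fx=s,fy=s,interpolation=cv2.INTER_CUBIC))
E
python3 - <<'E'
from h import *
d=dict(np.load("top0.npz")); s=dict(np.load("side0.npz"))
H=hsv(d); notblue=~((H[...,0]>95)&(H[...,0]<120)&(H[...,1]>110))
for name,c in [("cast",cream(d))]:
    for b in blobs(c,50): print(name,b[:,0].mean(0),rect(d,b,30))
for b in blobs(notblue,50):
    m=b[:,0].mean(0)
    if 90<m[0]<420 and 90<m[1]<260: print((m*1.5).round(),cv2.contourArea(b),rect(d,b,20),rect(d,b,0))
print("handle,pivot,stop",ray(d,np.array([[393,307]])/1.5,115),ray(d,np.array([[395,255]])/1.5,62))
for b in blobs(cream(s),50): print("side",b[:,0].mean(0),rect(s,b,30))
a=cv2.resize(d["pixels"][140:215,190:285,::-1],None,fx=6,fy=6,interpolation=3)
b=cv2.resize(d["pixels"][170:235,330:400,::-1],None,fx=6,fy=6,interpolation=3)
c=cv2.resize(s["pixels"][270:330,290:360,::-1],None,fx=3,fy=3,interpolation=3)
im=np.zeros((600,800,3),np.uint8); im[:a.shape[0]//1,:570]=a[:,:570]
b=cv2.resize(b,(226,210)); im[:210,572:798]=b; im[220:220+180,572:572+210]=c
cv2.imwrite("pics/c1.png",im)
E
```

```text
cast [353.14285714 202.69642857] ((488.2568359375, -389.5740966796875), (45.4512939453125, 65.75372314453125), 29.16530418395996)
cast [ 51.61538462 329.        ] ((47.18391799926758, 643.4246826171875), (18.055845260620117, 85.5601577758789), 89.20855712890625)
[359. 266.] 2394.0 ((563.499267578125, 23.915237426757812), (177.42037963867188, 255.03079223632812), 1.7048189640045166) ((566.8512573242188, 24.7420654296875), (179.4456787109375, 257.9420471191406), 1.7048296928405762)
[204. 287.] 812.5 ((524.7023315429688, 383.3060302734375), (121.73265838623047, 93.21004486083984), 15.085042953491211) ((527.6115112304688, 388.23529052734375), (123.12224578857422, 94.2740707397461), 15.085018157958984)
[494. 206.] 763.0 ((730.4339599609375, -310.9261779785156), (115.46316528320312, 116.08721160888672), 0.6817055940628052) ((735.6915283203125, -313.9216003417969), (116.78120422363281, 117.41236114501953), 0.681641697883606)
[343. 186.] 653.0 ((775.5775756835938, 58.079368591308594), (77.09681701660156, 125.30208587646484), 8.511899948120117) ((781.3505249023438, 59.29620361328125), (77.976
[... 1686 characters left out ...]
46.23044967651367) ((693.01220703125, 408.3304443359375), (75.0950698852539, 56.58464050292969), 46.23051452636719)
[234. 199.] 140.0 ((741.27294921875, 322.1939697265625), (58.633052825927734, 41.04673767089844), 45.7164306640625) ((746.6542358398438, 326.42578125), (59.30238342285156, 41.51531219482422), 45.716495513916016)
handle,pivot,stop [[470.71092686 -66.37687915 115.        ]] [[599.30586178 -70.32707068  62.        ]]
side [318.44444444 297.42222222] ((481.7742919921875, -397.2171936035156), (70.44195556640625, 68.17591094970703), 28.344514846801758)
side [318.16393443 197.14754098] ((763.2034301757812, -128.2842254638672), (48.14752197265625, 80.04156494140625), 34.44670104980469)
```

View pics/c1.png

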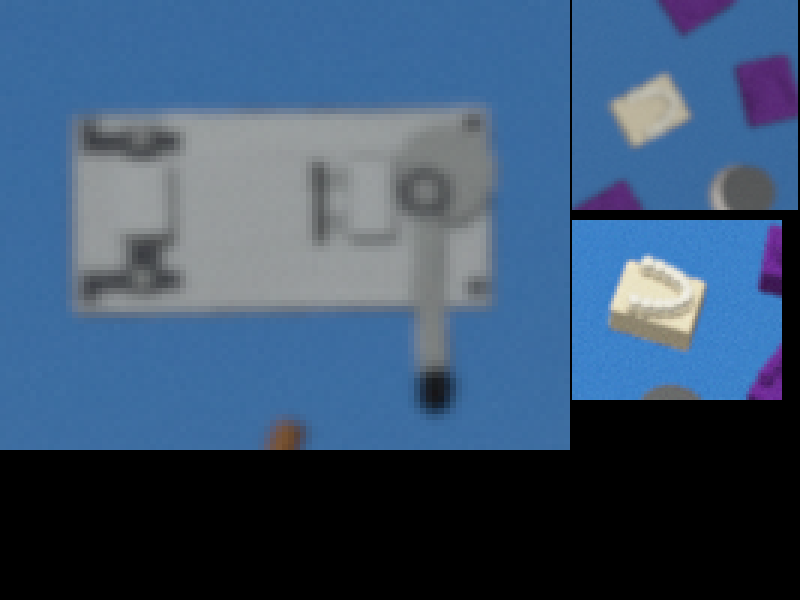

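Top and crops: the cast's horseshoe opens to image lower left, so its heel faces about 118° in world (cast yaw ≈ 28°). The stop face is near crop x≈172 and the black pad face near x≈320. Next, wrist pictures of the clamp and then the cast.

```bash
python3 - <<'E'
from h import *
R=down(np.radians(1)) ; best=None
print(env.ik([540,30,400],R), env.ik([540,30,400],down(np.radians(181))))
def go(p,th):
    q0=np.array(telemetry.get_obs()["joints"])
    for t in (th,th+180):
        q=env.ik(p,down(np.radians(t)))
        if q is not None: print(t,np.abs(np.array(q)-q0).max())
env.movep([540,30,400],R)
d=cams.get_image("wrist"); np.savez("w1.npz",**d); save(d,"pics/w1.png")
print(np.round(d["world_from_camera"],2).tolist(),np.round(d["mtx"],1).tolist())
env.movep([489,-391,300],down(np.radians(28.4)))
e=cams.get_image("wrist"); np.savez("w2.npz",**e); save(e,"pics/w2.png")
print(np.round(e["world_from_camera"],2).tolist())
for b in blobs(cream(e),300): print(b[:,0].mean(0),rect(e,b,30),rect(e,b,0))
print(telemetry.get_obs()["time"])
E
```

```text
[-0.74943615  0.1759866   0.73357652  1.5131308  -0.11780777  1.49764423
  0.00250888] [ 0.74019968  0.38069175 -1.23008378  1.42445766  0.35781848  1.58334034
  2.6979268 ]
[[1.0, -0.02, -0.01, 539.13], [0.02, 0.97, 0.24, 97.74], [0.0, -0.24, 0.97, 581.49], [0.0, 0.0, 0.0, 1.0]] [[268.4, 0.0, 253.4], [0.0, 268.4, 195.7], [0.0, 0.0, 1.0]]
[[0.88, -0.46, -0.12, 458.97], [0.48, 0.85, 0.21, -331.61], [0.0, -0.24, 0.97, 482.01], [0.0, 0.0, 0.0, 1.0]]
[373.04639175 327.99828179] ((845.9360961914062, -552.243896484375), (556.9769897460938, 27.855968475341797), 28.4644832611084) ((871.6195068359375, -566.88818359375), (593.944091796875, 29.704814910888672), 28.46458625793457)
4.2167
```

View pics/w1.png

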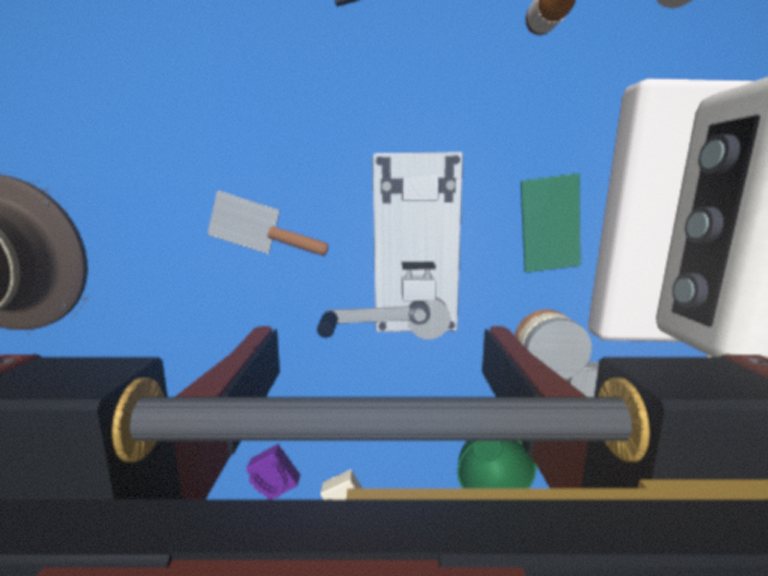

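View pics/w2.png

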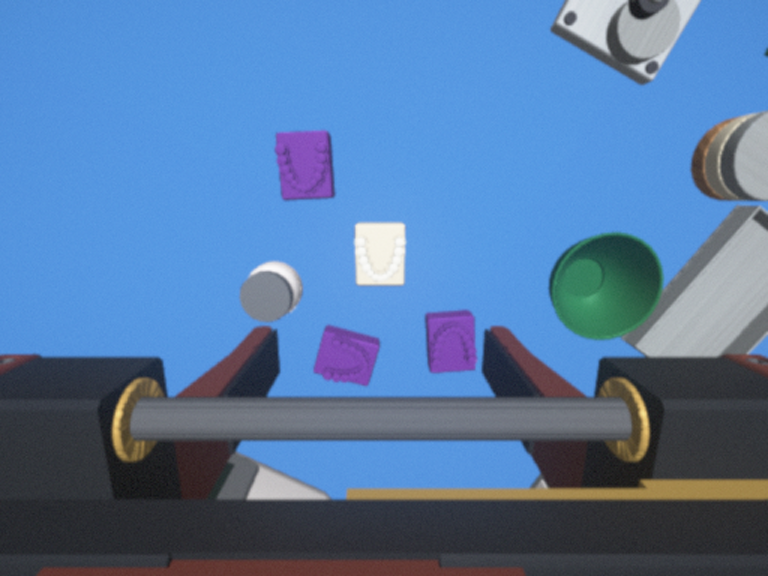

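w1: clamp plate spans (374–461, 152–331), stop top at (402–438, 176–200), black pad at (402–435, 262–269), handle top at (327,323). w2: cast is upright at (355–405, 222–286) with its heel towards the top, as expected. I measure both, then grasp.

```bash
python3 - <<'E'
from h import *
d=dict(np.load("w1.npz")); e=dict(np.load("w2.npz"))
H=hsv(e); nb=~((H[...,0]>95)&(H[...,0]<120)&(H[...,1]>90))
for b in blobs(nb,300):
    m=b[:,0].mean(0)
    if abs(m[0]-253)<20 and abs(m[1]-169)<20: print("cast",rect(e,b,30),rect(e,b,0)); 
H=hsv(d); nb=~((H[...,0]>95)&(H[...,0]<120)&(H[...,1]>90)); S=H[...,1]; 
rows=np.arange(108,190); L=[];Rr=[]
def sub(line): # subpixel crossing of 50% saturation
    pass
sat=cv2.GaussianBlur(S.astype(np.float32),(3,3),0)
def cross(a,b,axis_pts):
    v=sat[axis_pts[:,1],axis_pts[:,0]]; t=(v[0]+v[-1])/2; i=np.argmax((v[:-1]-t)*(v[1:]-t)<=0); f=(v[i]-t)/(v[i]-v[i+1]); return axis_pts[i]+f*(axis_pts[i+1]-axis_pts[i])
for r in rows:
    L.append(cross(0,0,np.c_[np.arange(240,254),np.full(14,r)])); Rr.append(cross(0,0,np.c_[np.arange(315,299,-1),np.full(16,r)]))
T=[cross(0,0,np.c_[np.full(9,c),np.arange(97,106)]) for c in range(254,304)]
def fit(P):
    W=ray(d,P,20)[:,:2].astype(np.float32); v=cv2.fitLine(W,cv2.DIST_HUBER,0,.01,.01).ravel(); return v[:2],v[2:]
for n,P in (("L",L),("R",Rr),("T",T)):
    v,c=fit(np.array(P)); print(n,np.degrees(np.arctan2(v[1],v[0])),c)
print("handle",ray(d,np.array([[327,318]])/1.5,115)," pivot",ray(d,np.array([[420,315]])/1.5,66))
np.set_printoptions(linewidth=200)
print("V col", H[110:150,280,2], "pad",H[168:186,280,2])
a=cv2.resize(d["pixels"][95:230,205:315,::-1],None,fx=4.4,fy=4.4,interpolation=cv2.INTER_CUBIC); cv2.imwrite("pics/c2.png",a)
E
```

```text
cast ((490.9186706542969, -390.5708923339844), (57.56211853027344, 71.5807876586914), 28.5176944732666) ((493.03900146484375, -394.4842834472656), (61.38256072998047, 76.33168029785156), 28.517641067504883)
L -87.92599 [530.34106  56.71421]
R -88.182655 [650.1931    59.181187]
T 1.6727833 [584.601   151.42755]
handle [[477.93747289 -50.67481536 115.        ]]  pivot [[595.92164734 -59.51711882  66.        ]]
V col [223 223 221 222 222 222 223 226 228 227 226 226 227 224 224 226 224 227 224 223 223 223 218 194 210 220 223 222 221 223 222 221 223 224 223 223 224 223 223 223] pad [222 222 223 221 221 207 152  97  76  77  92 146 201 219 216 202 189 177]
```

View pics/c2.png

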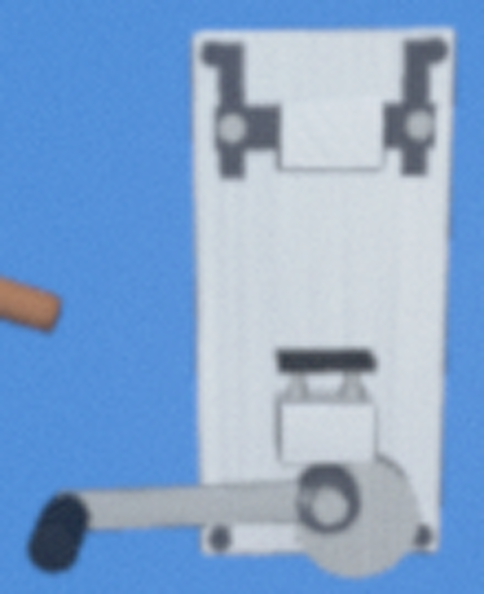

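The crop shows the stop's clamping edge at crop y≈168 (row 133), the upper edge of the pad's black face at crop y≈350, and the handle post leaning from (75,500) to its top at (53,555). The cast rectangle measures 57.6×71.6 mm at z=30, which matches. I compute the opening and angle, then grasp.

```bash
cat >> h.py <<'E'
PHI=np.radians(1.9); ORG=np.array([590.3,56.6,0]); RF=np.array([[np.cos(PHI),-np.sin(PHI),0],[np.sin(PHI),np.cos(PHI),0],[0,0,1]])
def fx(x,y,z): return ORG+RF@np.array([x,y,z])
def tofx(W): return (np.atleast_2d(W)-ORG)@RF
E
python3 - <<'E'
from h import *
d=dict(np.load("w1.npz"))
px=lambda u,v:[205+u/4.4-.4,95+v/4.4-.4]
np.set_printoptions(precision=1,suppress=True)
print("stop edge z65",tofx(ray(d,[px(282,168),px(382,170)],65)),"z20",tofx(ray(d,[px(282,168),px(382,170)],20)))
print("pad z23",tofx(ray(d,[px(276,350),px(375,350)],23)),"z53 low",tofx(ray(d,[px(325,362)],53)))
print("post top",tofx(ray(d,[px(52,556)],115)),"arm end z62",tofx(ray(d,[px(78,505)],62)),"pivot",tofx(ray(d,[px(328,505)],66)))
c=np.array([490.5,-390.6]); R=down(np.radians(28.5))
env.line_to([*c,60],R,velocity=200)
hit=env.line_to([*c,20.5],velocity=80,f_stop=8); print("hit",hit)
eoat.grab(20); o=telemetry.get_obs(); print(o["grip_width"],o["gripper_force"],o["eef_pos"],o["time"])
env.line_to([*c,120],velocity=150); o=telemetry.get_obs(); print(o["grip_width"],o["force"],o["time"])
E
```

```text
stop edge z65 [[-21.   34.9  65. ]
 [ 21.6  33.5  65. ]] z20 [[-18.5  34.2  20. ]
 [ 27.8  32.7  20. ]]
pad z23 [[-21.5 -50.4  23. ]
 [ 25.8 -51.   23. ]] z53 low [[ -0.8 -51.2  53. ]]
post top [[-119.5 -120.7  115. ]] arm end z62 [[-114.4 -114.7   62. ]] pivot [[   0.  -114.9   66. ]]
hit False
0.3968858089586996 0.0 [ 490.5 -390.6   20.5] 7.55
0.6129819020648641 [ 0.6 -0.3 -0.6] 8.3667
```

The gripper closed on nothing, so I look.

```bash
python3 - <<'E'
from h import *
s=cams.get_image("side"); np.savez("s2.npz",**s); t=cams.get_image("top"); np.savez("t2.npz",**t)
a=cv2.resize(s["pixels"][230:370,200:400,::-1],(800,560)[:2],interpolation=cv2.INTER_CUBIC); cv2.imwrite("pics/s2.png",a)
print(telemetry.get_obs()["grip_width"],telemetry.get_obs()["eef_rot"])
for b in blobs(cream(t),50): print(rect(t,b,30))
E
```

```text
0.2692402203681969 [[-4.77204736e-01  8.78790782e-01 -1.54997773e-03]
 [ 8.78790586e-01  4.77206471e-01  1.04422056e-03]
 [ 1.65731081e-03 -8.63798839e-04 -9.99998254e-01]]
```

View pics/s2.png

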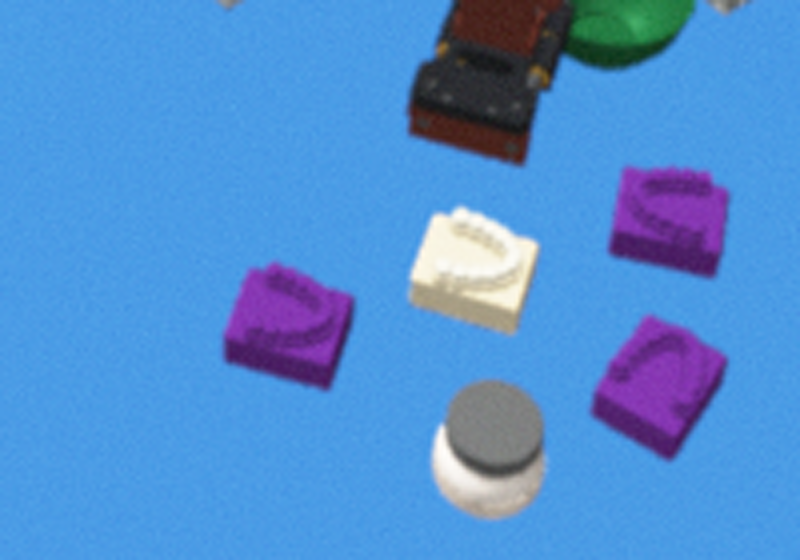

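```bash
python3 - <<'E'
from h import *
s=dict(np.load("s2.npz")); e=cams.get_image("wrist")
for P in ([490.5,-390.6,103],[490.5,-390.6,120],[490.5,-390.6,181],[490.5,-390.6,30]): print(P,((proj(s,P)-[200,230])*4).round(),proj(e,P).round())
print(cams.get_image("wrist")["world_from_camera"].round(1).tolist())
a=cv2.resize(e["pixels"][:,:,::-1],(400,300)); b=cv2.resize(s["pixels"][:,:,::-1],(400,300)); t=dict(np.load("t2.npz"))
c=cv2.resize(t["pixels"][120:270,270:470,::-1],(400,300)); 
cv2.imwrite("pics/m3.png",np.vstack([np.hstack([a,b]),np.hstack([c,cv2.resize(e["pixels"][80:230,150:350,::-1],(400,300))])]))
o=telemetry.get_obs(); print(o["eef_pos"],np.round(o["joints"],3))
E
```

```text
[490.5, -390.6, 103] [[484. 182.]] [[252. 217.]]
[490.5, -390.6, 120] [[486. 164.]] [[252. 225.]]
[490.5, -390.6, 181] [[496.  95.]] [[252. 268.]]
[490.5, -390.6, 30] [[473. 257.]] [[253. 195.]]
[[0.9, -0.5, -0.1, 459.3], [0.5, 0.9, 0.2, -331.9], [-0.0, -0.2, 1.0, 300.9], [0.0, 0.0, 0.0, 1.0]]
[ 490.03640356 -390.25947435  118.99925064] [ 0.006  0.639  0.885  1.722 -0.558  1.055  1.579]
```

View pics/m3.png

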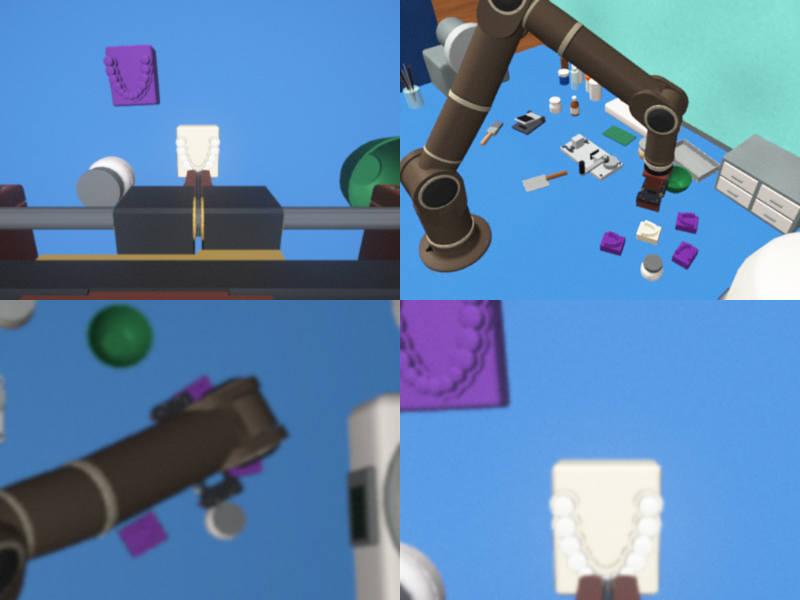

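Everything is consistent: the cast is unmoved at (252,193) in the wrist view, and the fingers are closed above it. I retry with logging at each step.

```bash
python3 - <<'E'
from h import *
def st(n):
    o=telemetry.get_obs(); print(n,o["time"],np.round(o["eef_pos"],1),np.round(o["grip_width"],1),np.round(o["gripper_force"],1),np.round(o["force"],1))
st("a"); eoat.gripper_open(); st("open")
e=cams.get_image("wrist"); H=hsv(e); nb=~((H[...,0]>95)&(H[...,0]<120)&(H[...,1]>90))
for b in blobs(nb,300):
    m=b[:,0].mean(0)
    if abs(m[0]-253)<25 and abs(m[1]-195)<25: print("cast",rect(e,b,30))
c=np.array([490.5,-390.6])
print(env.line_to([*c,20.5],down(np.radians(28.5)),velocity=100,f_stop=8)); st("down")
e=cams.get_image("wrist"); t=cams.get_image("side")
cv2.imwrite("pics/m4.png",np.hstack([cv2.resize(e["pixels"][:,:,::-1],(400,300)),cv2.resize(t["pixels"][230:350,240:400,::-1],(400,300))]))
E
```

```text
a 8.5667 [ 490.  -390.3  119. ] 0.5 0.0 [ 0.7 -0.2 -0.5]
open 9.9417 [ 490.5 -390.6  120. ] 88.0 0.0 [-0.3 -0.8 -0. ]
cast ((490.32269287109375, -390.2826843261719), (58.760826110839844, 71.78963470458984), 28.543228149414062)
False
down 11.1333 [ 490.8 -391.    21.2] 88.0 0.0 [ 0.1  0.1 -0.1]
```

View pics/m4.png

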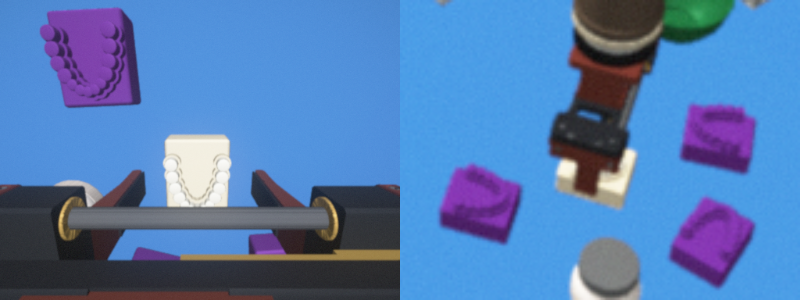

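The wrist view shows the cast centred between the open fingers. In the side view, a finger stands in front of the cast's near face. Grab again.

```bash
cat >> h.py <<'E'
def st(n):
    o=telemetry.get_obs(); print(n,round(o["time"],2),np.round(o["eef_pos"],1),np.round(o["grip_width"],1),np.round(o["gripper_force"],1),np.round(o["force"],1),flush=True); return o
E
python3 - <<'E'
from h import *
eoat.grab(25); st("grab"); env.pause(0.3); o=st("p")
if o["grip_width"]>50:
    c=o["eef_pos"]; env.line_to([c[0],c[1],c[2]+15],velocity=60); st("lift")
E
```

```text
grab 12.57 [ 490.5 -390.6   20.5] 0.7 0.0 [ 0.3  0.3 -0.5]
p 12.88 [ 490.5 -390.6   20.5] 0.4 0.0 [-0.2  0.1 -0.3]
```

```bash
python3 - <<'E'
from h import *
s=dict(np.load("s2.npz")); c=np.array([490.5,-390.6]); y=np.array([.879,.477])
f=lambda P:((proj(s,P)-[240,230])*2.5).round().tolist()
for k in (-57.5,-44,-28,28,44,57.5):
    for z in (3.5,30): print(k,z,f([*(c+k*y),z]))
e=cams.get_image("wrist"); t=cams.get_image("side")
cv2.imwrite("pics/m5.png",np.hstack([cv2.resize(e["pixels"][100:300,120:386,::-1],(400,300)),cv2.resize(t["pixels"][250:330,280:387,::-1],(400,300))]))
E
```

```text
-57.5 3.5 [[179.0, 221.0]]
-57.5 30 [[181.0, 205.0]]
-44 3.5 [[182.0, 210.0]]
-44 30 [[184.0, 194.0]]
-28 3.5 [[186.0, 198.0]]
-28 30 [[189.0, 182.0]]
28 3.5 [[201.0, 156.0]]
28 30 [[203.0, 140.0]]
44 3.5 [[205.0, 145.0]]
44 30 [[207.0, 128.0]]
57.5 3.5 [[208.0, 135.0]]
57.5 30 [[210.0, 119.0]]
```

View pics/m5.png

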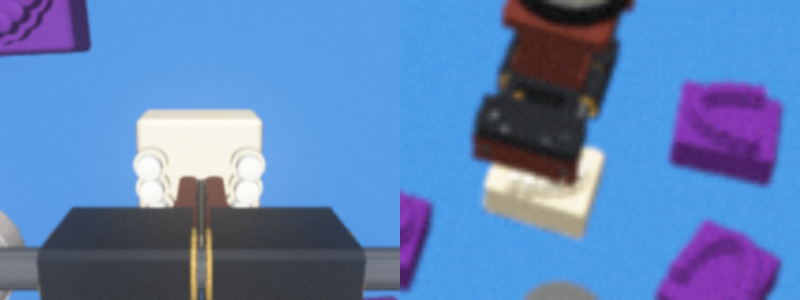

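m5 shows the closed fingers in the air between the teeth. In m4, the near fingertip appears at y≈195 where my projection put it at ≈221. So the tips sit about 40 mm higher than nose_length implies, and the fingers closed just above the cast. I find the true tip height by touching the table gently.

```bash
python3 - <<'E'
from h import *
c=[490.5,-390.6]
env.line_to([*c,45],velocity=120); eoat.gripper_open(); st("open")
env.line_to([*c,12],velocity=80,f_stop=5); st("12")
print(env.line_to([*c,-32],velocity=25,f_stop=4)); st("touch")
E
```

```text
open 14.71 [ 490.5 -390.6   45. ] 88.3 0.0 [-0.2  0.2 -0.5]
12 15.28 [ 490.2 -390.7   11.6] 87.9 0.0 [0.4 0.1 0.4]
True
touch 16.44 [ 490.4 -390.5  -18.9] 87.7 3.1 [-0.4  1.1  5.8]
```

Contact at TCP z = −18.9, so the real fingertips are about 19 mm behind the TCP. I use that offset from now on.

```bash
echo 'TIP=18.7  # measured: tip z = TCP z + TIP' >> h.py; python3 - <<'E'
from h import *
c=[490.4,-390.5]
env.line_to([*c,4-TIP],velocity=40); eoat.grab(25); o=st("grab")
if o["grip_width"]>50:
    env.line_to([*c,60],velocity=100); o=st("lift")
    e=cams.get_image("wrist"); H=hsv(e); nb=~((H[...,0]>95)&(H[...,0]<120)&(H[...,1]>90))
    np.savez("w3.npz",**e)
E
```

```text
grab 17.31 [ 490.3 -390.5  -14.8] 55.8 25.0 [ 0.6 -1.3 -0.7]
lift 18.21 [ 490.3 -390.    59.5] 56.0 25.0 [ 1.8 -0.6 -3.1]
```

```bash
python3 - <<'E'
from h import *
R=down(PHI); p=fx(0,-6,0)
env.line_to([490.3,-390,120],velocity=150)
env.movep([p[0],p[1],110],R); st("over")
env.line_to([p[0],p[1],14],velocity=120); st("near")
print(env.line_to([p[0],p[1],0],velocity=15,f_stop=3)); o=st("touch")
E
```

```text
over 20.47 [590.5  49.1 110.1] 55.9 25.0 [ 0.2 -0.5 -2.8]
near 21.42 [591.1  50.4  14.6] 55.7 25.0 [ 0.7  0.1 -2.7]
True
touch 22.05 [590.5  50.7   5.1] 55.9 25.0 [-0.8  0.6  5. ]
```

```bash
python3 - <<'E'
from h import *
eoat.gripper_open(); st("open")
o=telemetry.get_obs()["eef_pos"]; env.line_to([o[0],o[1],70],velocity=120)
p=fx(0,-60,0); env.movep([p[0],p[1],230],down(PHI))
d=cams.get_image("wrist"); np.savez("w4.npz",**d); st("look")
P=d["pixels"].astype(int); rb=P[...,0]-P[...,2]
u=proj(d,[fx(0,-6,50),fx(50,-6,20),fx(0,34,65),fx(0,-50,53)]); print(u.round())
for a in u[:2].round().astype(int): print(P[a[1],a[0]])
m=cv2.morphologyEx((rb>8).astype(np.uint8),cv2.MORPH_OPEN,np.ones((3,3)))
for b in blobs(m,300):
    c,s,a=rect(d,b,50); print(b[:,0].mean(0).round(),tofx([*c,50]).round(1),np.round(s,1),round(a,1))
E
```

```text
open 22.73 [589.6  50.9   4.3] 87.9 0.0 [ 0.1 -0.2  0.1]
look 24.19 [591.5  -1.8 227.8] 88.1 0.0 [-0.8  0.4 -1.1]
[[254. 139.]
 [289. 139.]
 [254. 107.]
 [253. 173.]]
[239 235 221]
[210 218 223]
[373. 325.] [[ 186.6 -271.    50. ]] [443.6  70.1] 2.0
[187. 379.] [[-110.7 -395.2   50. ]] [542.6  20.6] 2.0
[364. 238.] [[ 152.9 -150.8   50. ]] [90.  72.3] 3.5
[254. 129.] [[ 0.6 -0.2 50. ]] [54.4 54.9] 2.0
[418. 279.] [[ 245.7 -212.5   50. ]] [ 46.5 102.2] 15.7
[ 88. 280.] [[-246.1 -214.    50. ]] [100.3  45.2] 78.4
[152. 243.] [[-144.8 -155.2   50. ]] [112.9  24.8] 43.2
[138. 148.] [[-152.9  -16.9   50. ]] [15.7 78. ] 73.1
[253. 156.] [[  0.7 -23.2  50. ]] [53.8 33. ] 2.0
```

Cast placed square: angle 2.0° against 1.9° for the fixture, centre at (0.6, −6) in fixture mm. Now I refine the opening from intensity profiles.

```bash
python3 - <<'E'
from h import *
d=dict(np.load("w4.npz")); P=d["pixels"].astype(int)
T=d["world_from_camera"]; print(tofx(T[:3,3]).round())
for r in list(range(98,124))+list(range(158,190)):
    c=P[r,248:260].mean(0); s=P[r,234:238].mean(0)
    y=[tofx(ray(d,[254,r],z))[0][1] for z in (65,53,50,23,20)]
    print(r,c.round().astype(int),s.round().astype(int),np.round(y,1))
E
```

```text
[[  0.   7. 410.]]
98 [210 217 224] [156 162 172] [43.9 45.2 45.5 48.4 48.7]
99 [210 217 223] [154 161 171] [42.8 44.  44.3 47.1 47.4]
100 [210 217 223] [154 160 169] [41.6 42.8 43.1 45.8 46.1]
101 [210 217 223] [156 161 170] [40.5 41.6 41.9 44.5 44.8]
102 [210 218 223] [162 167 176] [39.3 40.4 40.7 43.2 43.5]
103 [210 217 222] [181 187 196] [38.2 39.2 39.5 41.9 42.2]
104 [211 217 223] [199 206 215] [37.  38.  38.3 40.6 40.9]
105 [204 210 218] [201 210 218] [35.8 36.8 37.1 39.3 39.6]
106 [168 173 179] [188 197 205] [34.7 35.6 35.9 38.  38.2]
107 [120 124 128] [178 187 194] [33.5 34.4 34.7 36.7 36.9]
108 [ 96 100 104] [184 192 200] [32.4 33.2 33.4 35.4 35.6]
109 [123 128 133] [196 204 211] [31.2 32.  32.2 34.1 34.3]
110 [180 187 196] [200 209 217] [30.  30.8 31.  32.8 33. ]
111 [204 211 218] [201 210 218] [28.8 29.6 29.8 31.4 31.6]
112 [218 220 219] [214 218 218] [27.7 28.4 28.5 30.1 30.3]
113 [239 237 226] [238 236 226] [26.5 27.1 27.3 28.8 29. ]
114 [243 240 228] [241 238 226] [25.3 25.9 26.1 27.5 27.6]
115 [241 238 224] [239 235 222] [24.1 24.7 24.8 26.2 26.3]
116 [240 236 223] [23
[... 1780 characters left out ...]
 [199 206 214] [202 209 218] [-56.  -58.2 -58.8 -63.7 -64.3]
180 [202 209 217] [202 210 218] [-57.3 -59.6 -60.1 -65.2 -65.8]
181 [200 207 215] [204 212 218] [-58.7 -61.  -61.5 -66.7 -67.3]
182 [195 202 210] [203 210 219] [-60.  -62.3 -62.9 -68.2 -68.8]
183 [182 188 196] [202 209 218] [-61.3 -63.7 -64.3 -69.7 -70.3]
184 [167 173 179] [202 209 218] [-62.7 -65.1 -65.7 -71.2 -71.8]
185 [163 168 174] [201 209 217] [-64.  -66.5 -67.1 -72.7 -73.3]
186 [164 169 176] [202 211 219] [-65.3 -67.9 -68.5 -74.2 -74.8]
187 [170 176 183] [200 208 216] [-66.7 -69.3 -69.9 -75.7 -76.3]
188 [186 193 202] [199 206 215] [-68.  -70.7 -71.3 -77.2 -77.9]
189 [202 210 219] [198 206 213] [-69.4 -72.  -72.7 -78.7 -79.4]
```

```bash
cat >> h.py <<'E'
OFF=-np.pi/2
def hp(a,z): return fx(-120*np.cos(a),-115-120*np.sin(a),z)
def hR(a): return down(PHI+OFF+a)
E
python3 - <<'E'
from h import *
for a in (0.03,.5,1.06): 
    for off in (-np.pi/2,np.pi/2):
        q=env.ik(hp(a,50),down(PHI+off+a)); print(a,off,None if q is None else np.round(q,2))
print(np.round(telemetry.get_obs()["joints"],2))
a=0.03
env.movep(hp(a,160),hR(a)); st("above")
print(env.line_to(hp(a,70-TIP),velocity=120,f_stop=6)); st("down")
eoat.grab(15); st("grab")
E
```

```text
0.03 -1.5707963267948966 [-0.86  0.8   1.31  2.14 -0.96  1.01 -0.51]
0.03 1.5707963267948966 [-0.47  0.43  0.64  2.13 -0.4   0.7   2.07]
0.5 -1.5707963267948966 [-0.67  0.72  1.17  2.08 -0.85  0.93 -0.06]
0.5 1.5707963267948966 [-0.27  0.45  0.52  2.06 -0.33  0.72  2.57]
1.06 -1.5707963267948966 [-0.5   0.73  1.04  1.94 -0.79  0.95  0.46]
1.06 1.5707963267948966 [ 0.25  0.49 -0.05  1.89  0.03  0.76  2.85]
[-0.85  0.55  1.16  1.7  -0.53  1.25  0.46]
above 25.43 [474.6 -65.5 159.8] 87.8 0.0 [-0.1  0.5 -0.1]
False
down 26.49 [474.8 -66.1  51.8] 88.0 0.0 [0.2 0.6 1.1]
grab 27.52 [474.3 -66.   51.3] 21.8 15.0 [-0.6 -1.2 -0.3]
```

```bash
python3 - <<'E'
from h import *
for a in np.linspace(.03,1.04,12)[1:]:
    env.line_to(hp(a,70-TIP),hR(a),velocity=50); o=telemetry.get_obs()
    F=RF.T@o["force"]; t=np.array([np.sin(a),-np.cos(a),0]); r=np.array([-np.cos(a),-np.sin(a),0])
    x=tofx(o["eef_pos"])[0]; aa=np.arctan2(-(x[1]+115),-x[0])
    print(round(o["time"],1),"a",a.round(3),aa.round(3),"tan",(F@t).round(1),"rad",(F@r).round(1),"w",round(o["grip_width"],1),flush=True)
    if np.linalg.norm(F)>25: break
E
```

```text
27.9 a 0.122 0.123 tan 1.8 rad 0.3 w 21.9
28.2 a 0.214 0.214 tan 1.8 rad 0.0 w 21.8
28.6 a 0.305 0.305 tan 0.9 rad 1.5 w 21.6
29.0 a 0.397 0.397 tan 0.7 rad 1.9 w 21.7
29.4 a 0.489 0.49 tan 1.0 rad 2.2 w 21.7
29.7 a 0.581 0.582 tan 0.3 rad 1.8 w 21.8
30.1 a 0.673 0.673 tan 0.5 rad 3.5 w 21.8
30.4 a 0.765 0.765 tan 0.1 rad 3.6 w 22.2
30.8 a 0.856 0.857 tan 0.3 rad 3.6 w 21.6
31.2 a 0.948 0.949 tan 0.1 rad 4.4 w 22.0
31.6 a 1.04 1.041 tan 0.0 rad 3.2 w 21.6
```

```bash
python3 - <<'E'
from h import *
eoat.gripper_open(); a=1.04
env.line_to(hp(a,125),velocity=150)
p=fx(0,-60,0); env.movep([p[0],p[1],230],down(PHI))
d=cams.get_image("wrist"); np.savez("w5.npz",**d); st("look")
P=d["pixels"].astype(int)
P0=np.load("w4.npz")["pixels"].astype(int)
for r in list(range(103,116))+list(range(156,186)):
    c=P[r,248:260].mean(0); s=P[r,234:238].mean(0)
    y=[tofx(ray(d,[254,r],z))[0][1] for z in (65,53,50,23)]
    print(r,c.round().astype(int),s.round().astype(int),P0[r,248:260,1].mean().round(),np.round(y,1))
rb=P[...,0]-P[...,2]; m=cv2.morphologyEx((rb>8).astype(np.uint8),cv2.MORPH_OPEN,np.ones((3,3)))
for b in blobs(m,300):
    c,s,a=rect(d,b,50)
    if abs(c[0]-590)<40 and abs(c[1]-50)<60: print(b[:,0].mean(0).round(),tofx([*c,50]).round(1),np.round(s,1),round(a,1))
# handle: dark post top near expected
print(proj(d,[hp(1.04,115),hp(1.04,62)]).round())
E
```

```text
look 34.17 [591.1  -5.7 228.8] 88.0 0.0 [ 0.1 -1.  -0. ]
103 [174 179 186] [190 198 206] 217.0 [34.9 36.  36.2 38.6]
104 [131 134 139] [178 186 192] 217.0 [33.8 34.8 35.  37.3]
105 [150 149 142] [196 201 202] 210.0 [32.6 33.6 33.8 36. ]
106 [228 224 207] [232 229 221] 173.0 [31.4 32.4 32.6 34.7]
107 [242 238 225] [240 237 225] 124.0 [30.3 31.2 31.4 33.4]
108 [241 237 224] [240 236 222] 100.0 [29.1 30.  30.2 32.1]
109 [240 236 222] [238 235 221] 128.0 [27.9 28.7 28.9 30.7]
110 [240 236 223] [238 234 220] 187.0 [26.8 27.5 27.7 29.4]
111 [240 236 223] [238 234 220] 211.0 [25.6 26.3 26.5 28.1]
112 [240 236 223] [238 234 220] 220.0 [24.4 25.1 25.3 26.8]
113 [240 236 222] [237 233 220] 237.0 [23.2 23.9 24.  25.5]
114 [240 236 222] [237 233 219] 240.0 [22.1 22.7 22.8 24.1]
115 [240 236 222] [237 233 220] 238.0 [20.9 21.4 21.6 22.8]
156 [232 229 215] [231 227 212] 235.0 [-29.5 -30.7 -31.  -33.6]
157 [235 232 218] [230 226 212] 243.0 [-30.7 -32.  -32.3 -35.1]
158 [229 225 208] [221 218 203] 242.0 [-32.  -33.3 -33.6 -36.5]
159 [188 183 168] [193 191 181] 240.0 [-33.3 -34.6 -35.  -37.9]
160 [12
[... 1062 characters left out ...]

177 [208 215 221] [202 210 218] 124.0 [-56.7 -58.9 -59.4 -64.2]
178 [209 216 221] [202 209 218] 184.0 [-58.  -60.2 -60.8 -65.7]
179 [208 215 221] [202 210 218] 206.0 [-59.4 -61.6 -62.2 -67.2]
180 [207 213 220] [202 210 218] 209.0 [-60.7 -63.  -63.5 -68.7]
181 [207 214 220] [200 208 217] 207.0 [-62.  -64.4 -64.9 -70.2]
182 [207 214 220] [201 209 218] 202.0 [-63.4 -65.7 -66.3 -71.7]
183 [208 214 220] [201 208 217] 188.0 [-64.7 -67.1 -67.7 -73.2]
184 [205 212 218] [201 208 217] 173.0 [-66.  -68.5 -69.1 -74.7]
185 [204 211 218] [201 209 216] 168.0 [-67.4 -69.9 -70.5 -76.2]
[254. 122.] [[ 0.4  6.  50. ]] [54.2 55.5] 1.8
[254. 149.] [[  0.7 -18.3  50. ]] [54.9 36.2] 2.9
[[206. 310.]
 [213. 286.]]
```

Clamp check: jaw advanced about 18.5 mm and pad 13.0 mm, so the pad is pushed in about 5.5 mm. The heel is at the stop (edge 33.4 against 34) and the cast is still square at about 2°. Now I look over the treadle.

```bash
python3 - <<'E'
from h import *
th=np.radians(15)
env.movep([545,335,260],down(th)); eoat.grab(15)
d=cams.get_image("wrist"); np.savez("w6.npz",**d); st("look"); print(d["world_from_camera"][:3,3].round())
H=hsv(d); nb=~((H[...,0]>95)&(H[...,0]<120)&(H[...,1]>90))
u=proj(d,[[526,386,12]])[0]; print(u)
for b in blobs(nb,300):
    if cv2.pointPolygonTest(b,tuple(map(float,u)),False)>=0:
        print(rect(d,b,12)); c,s,a=rect(d,b,12)
        np.set_printoptions(linewidth=250)
        # grey profile across base frame: u along long axis (angle 15), v across, sampled on plane z=35
        g=cv2.cvtColor(d["pixels"],cv2.COLOR_RGB2GRAY); ex=np.array([np.cos(th),np.sin(th)]); ey=np.array([-ex[1],ex[0]])
        for X in range(64,-72,-8):
            row=[]
            for Y in range(-56,57,8):
                q=proj(d,[[*(np.array(c)+X*ex+Y*ey),12]])[0].round().astype(int); row.append(g[q[1],q[0]])
            print(X,row)
E
```

```text
look 36.85 [545. 335. 260.] 0.2 0.0 [ 0.3 -0.6 -0.6]
[528. 399. 442.]
[249.50732915 136.54343668]
((526.57666015625, 385.6203308105469), (121.72238159179688, 94.80435180664062), 15.103053092956543)
64 [np.uint8(144), np.uint8(146), np.uint8(142), np.uint8(137), np.uint8(138), np.uint8(135), np.uint8(139), np.uint8(147), np.uint8(142), np.uint8(139), np.uint8(137), np.uint8(138), np.uint8(144), np.uint8(145), np.uint8(146)]
56 [np.uint8(145), np.uint8(103), np.uint8(98), np.uint8(131), np.uint8(142), np.uint8(144), np.uint8(150), np.uint8(114), np.uint8(121), np.uint8(128), np.uint8(136), np.uint8(140), np.uint8(102), np.uint8(107), np.uint8(146)]
48 [np.uint8(145), np.uint8(100), np.uint8(99), np.uint8(205), np.uint8(211), np.uint8(213), np.uint8(218), np.uint8(215), np.uint8(210), np.uint8(213), np.uint8(214), np.uint8(213), np.uint8(99), np.uint8(104), np.uint8(145)]
40 [np.uint8(147), np.uint8(116), np.uint8(91), np.uint8(214), np.uint8(213), np.uint8(213), np.uint8(219), np.uint8(216), np.uint8(214), np.uint8(216), np.uint8(217), np.uint8(216), np.uint8(95), np.uint8(118), np.uin
[... 2220 characters left out ...]
21), np.uint8(144)]
-48 [np.uint8(146), np.uint8(113), np.uint8(102), np.uint8(113), np.uint8(58), np.uint8(63), np.uint8(58), np.uint8(60), np.uint8(57), np.uint8(59), np.uint8(58), np.uint8(201), np.uint8(98), np.uint8(120), np.uint8(145)]
-56 [np.uint8(143), np.uint8(115), np.uint8(98), np.uint8(199), np.uint8(208), np.uint8(179), np.uint8(193), np.uint8(199), np.uint8(202), np.uint8(201), np.uint8(177), np.uint8(187), np.uint8(103), np.uint8(120), np.uint8(145)]
-64 [np.uint8(145), np.uint8(146), np.uint8(139), np.uint8(135), np.uint8(134), np.uint8(145), np.uint8(143), np.uint8(141), np.uint8(137), np.uint8(132), np.uint8(144), np.uint8(143), np.uint8(139), np.uint8(145), np.uint8(146)]
```

The treadle matches its given size (122×95 mm) at yaw 15.1°, with rubber on the −x (free) half. I press at base x = −34, watching the contact height (expected tip z ≈ 50).

```bash
python3 - <<'E'
from h import *
th=np.radians(15.1); p=np.array([526.6,385.6])-34*np.array([np.cos(th),np.sin(th)]); R=down(th)
env.movep([*p,80],R)
env.line_to([*p,56-TIP],velocity=100); st("near")
print(env.line_to([*p,44-TIP],velocity=20,f_stop=2.5)); st("contact")
print(env.line_to([*p,20-TIP],velocity=20,f_stop=14)); o=st("bottom")
env.pause(.3); st("hold")
E
```

```text
near 38.22 [494.2 376.6  37.6] 0.5 0.0 [ 0.3 -0.4 -0.2]
True
contact 38.65 [493.7 377.   29.9] 0.3 1.5 [-0.8  0.3  3.7]
True
bottom 39.66 [491.9 376.4   9. ] 0.3 4.8 [-2.1 -1.3  9.5]
hold 39.96 [491.9 376.5   8.9] 0.6 5.1 [-2.7 -1.3 10.9]
```

Contact at tip height 48.6 mm and stopped at 27.7 mm with 10.9 N, above the 8 N at the stop, so it is right down. Release slowly, back away and recheck the clamp before handing in.

```bash
python3 - <<'E'
from h import *
o=telemetry.get_obs()["eef_pos"]
env.line_to([o[0],o[1],60],velocity=60); st("up")
env.line_to([o[0],o[1],150],velocity=150)
p=fx(0,-60,0); env.movep([p[0],p[1],230],down(PHI)); env.pause(.3)
d=cams.get_image("wrist"); P=d["pixels"].astype(int); st("look")
g=P[:,248:260].mean(1); 
f=lambda r,z:tofx(ray(d,[254,r],z))[0][1]
def edges(r0,r1,t):
    v=g[r0:r1,1]; return [r0+i+(v[i]-t)/(v[i]-v[i+1]) for i in range(len(v)-1) if (v[i]-t)*(v[i+1]-t)<0]
print("stop/heel",[(round(r,1),round(f(r,65),1),round(f(r,50),1)) for r in edges(98,115,185)])
print("pad/jaw",[(round(r,1),round(f(r,53),1),round(f(r,57),1)) for r in edges(150,182,150)+edges(164,182,190)])
rb=P[...,0]-P[...,2]; m=cv2.morphologyEx((rb>8).astype(np.uint8),cv2.MORPH_OPEN,np.ones((3,3)))
for b in blobs(m,300):
    c,s,a=rect(d,b,50)
    if abs(c[0]-590)<40 and abs(c[1]-50)<60: print(tofx([*c,50]).round(1),np.round(s,1),round(a,1))
E
```

```text
up 40.97 [491.5 376.4  59.6] 0.7 0.0 [-0.4  0.3  0.1]
look 43.55 [592.3  -2.8 229.9] 0.8 0.0 [-0.  -0.1  0.2]
stop/heel [(np.float64(105.3), np.float64(35.0), np.float64(36.2)), (np.float64(107.9), np.float64(32.0), np.float64(33.1))]
pad/jaw [(np.float64(161.5), np.float64(-35.3), np.float64(-34.9)), (np.float64(166.8), np.float64(-42.6), np.float64(-42.0)), (np.float64(167.9), np.float64(-43.9), np.float64(-43.4)), (np.float64(170.3), np.float64(-47.3), np.float64(-46.7)), (np.float64(173.8), np.float64(-51.9), np.float64(-51.3))]
[[ 0.8  5.6 50. ]] [53.1 54.7] 2.0
[[  0.7 -17.4  50. ]] [54.7 35.4] 2.0
```

The clamp is unchanged: pad back edge at −42.6 and jaw at −51.3, about 5.5 mm of compression as before. The cast is square and still against the stop. Hand in.

```bash
python3 -c "
from workcell import env
print(env.sign_off())"
```

```text
the job is handed in; nothing more can be done
None
```

The job is handed in at about 44 s: the cast is clamped square against the stop with the pad pushed in about 5.5 mm by camera estimate, and the treadle was pressed to its stop and released; the first grasp missed because the fingertips sit about 36 mm higher than `env.nose_length` says, but the cast was not moved by it.

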